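# Take the tall specimen pot down onto the cork mat

### The arm

A 6-joint arm with a two-finger parallel gripper is mounted at the origin on the work surface. World frame = base frame: x ahead of the robot, y to its left, z up, the work surface at z = 0. Lengths are in m, angles in rad, forces in N, time in s.
With the tool pointing down it reaches from about 0.3 to 0.85 m from the base axis. Payload 4.2 kg.
Tool frame: the origin (TCP) lies at the very end of the fingers, on their centre line; the grasp point (between the pads) lies env.grasp_offset behind it (env.grasp_offset is the distance from the TCP to the grasp point, in m); z points along the fingers, y is the line along which they close (so a half turn about z gives the same grasp; the last joint's range is limited). The gripper opens to 91 mm and grips with 3 to 60 N. Pads are 32 mm wide; open, the fingers measure 118 mm over their backs; the gripper's body (76 mm by 178 mm) begins 60 mm behind the grasp point.
Start: joints at [1.227, 0.32, 1.565, -0, 1.257, -0.02], TCP at [0.183, 0.545, 0.214] pointing down, gripper open.
Joint ranges: [-3.11, 3.11], [-0.84, 2.01], [0.21, 2.61], [-1.34, 4.49], [0.05, 2.63], [-2.56, 2.56]. Speed limits (rad/s): [2.57, 2.57, 3.14, 3.14, 3.14, 3.14].

### API

Orientations are given as a unit quaternion [w, x, y, z].
In Python, from bench import env gives the robot as it stands.
- The arm moves only by the shell command python3 shift.py [OPENING] [FORCE], which reads ROWS from standard input. ROWS is a JSON object whose key "deltas" holds a list of rows, 1 to 5 of them, each of 6 numbers: dx, dy, dz in m, then a rotation vector rx, ry, rz in rad; each row shifts and turns the commanded pose from where the row before left it, along the tool's axes as they then stand; what a row does not reach is not made up. A row lasts 1/10 s, in which the tool goes at most 0.05 m and 0.15 rad, less where a joint would pass 70% of its speed; a pose out of reach is approached as far as the arm can. OPENING is the opening from 0.0 (shut) to 1.0 (fully open), set as the command begins (- or left out keeps the last). The fingers move at their own pace and stop on an object; FORCE is the grip in N (left out, the last holds). Time passes only in rows, so rows that do not move let the fingers close. It prints the time, the measured TCP pose, the force, the opening and the grip force at its end. Input that does not fit is refused with a message, and nothing moves.
- env.observe(): the state, without advancing time (a new reading comes with each control period).
- env.grab_frame(name): name is "scene" or "top"; returns (picture, depth): 420x560x3 uint8, red, green, blue; 420x560 float32, m along the optical axis (not along the pixel's ray), 0 where there is no reading.
- env.camera_params(name): a dict with "mtx" (3x3 intrinsics, pixels), "k1" (the pictures are not rectified: a ray, as slopes to the right and down, at radius r is drawn at 1 + k1 r^2 times it, then the intrinsics apply), "xyz" and "attitude" of the camera in the world. Camera axes: x right, y down, z forward; pixel columns grow to the right and rows downward; lengths in m; the calibration is good to about 2 mm. A picture is of the moment at which its call begins. camera_params takes no time and is no camera call.
- env.finish_job(): hands the job in; it is judged then, once.
The state is a dict: "clock": time; "joint_positions": joint angles; "dq": joint speeds; "joint_efforts": joint torques, N m; "tcp_pos": TCP position; "eef_rot": TCP orientation; "wrist_force": force on the tool from outside, world axes, zero at the start; "ft_torque": the same for the moment, N m; "finger_gap": opening from 0.0 (shut) to 1.0 (fully open); "grip_force": force on a finger pad.
Only numpy, scipy, OpenCV 4.12 (cv2) and the standard library are available. Lean on these libraries where they do the work, as an engineer would, in place of code of your own. Each camera call takes 0.05 s, during which the arm holds its last target. There are 200 camera calls.

### The job

Two steel specimen pots stand on low steel stands on the lab bench. Lift the taller one off its stand by its handle and set it down upright in the middle of the cork mat; lower it until it rests there before you let go, do not drop it. Leave the shorter pot where it is.

Things in the scene. Friction and masses are not known exactly. Their poses are not given: they have to be found in the camera images.
- tall_pot: Taller pot: closed steel cylinder, diameter 84 mm (lid 90), 115 high to the lid's top, about 0.55 kg, loose, on stand_a. Rigid upright handle: posts at x = +-36 mm carry a level black bar, 14 x 14 mm, 80 long, along the pot's x axis; bar centre on the pot's axis, 153 mm above the underside (top at 160), 31 mm free under it. Origin: centre of the underside; z up.
- short_pot: The shorter pot, to be left alone: same make, diameter and handle, but 60 mm high to the lid's top, bar centre 98 mm and bar top 105 mm above its underside. Origin: centre of the underside; z up. It stands on a second stand of the same make.
- mat: The cork mat: a square, 150 x 150 mm, 8 mm thick, lying flat on the bench, does not move. Origin: centre of its underside, so its top is at z = 8 mm in its own frame.
- stand_a: The stand under the tall pot: steel plate 130 x 130 mm on four legs, top at 50 mm above the bench, does not move. Origin: centre of its footprint at bench height. Stands and mat change places between starts. Everything else standing near them (bottle, jar, dish, beaker, carton) is lower than 140 mm.

How it is judged:
By the outcome, as a careful person would: the job done as asked, in the order asked, and still so for the second after the job is handed in, with the robot touching nothing.
It also fails if it takes over 35 s, if anything falls off the work surface, if the arm or the gripper's body presses on something with over 40 N, if the wrist force passes 120 N, or if a joint passes its speed limit or range.

## Working session

There is one attempt and no reset: what is moved stays moved. The work goes in short steps, Python scripts to look and compute and a shell command to move; the robot and the scene stay as the last step left them, time stands still between calls to the robot, and variables do not carry over. Pictures are saved under pics/ and viewed, at most 10 in all, crops included, and the job is handed in when it is done.

```bash
ls; mkdir -p pics; python3 - <<'E'
from bench import env
import cv2,numpy as np
print(env.observe(), env.grasp_offset)
for n in("scene","top"):
    p,d=env.grab_frame(n); cv2.imwrite(f"pics/{n}0.png",p[...,::-1]); np.savez(f"{n}0.npz",p=p,d=d); print(n,env.camera_params(n))
E
```

```text
bench.py
pics
shift.py
{'clock': 0.0, 'joint_positions': array([ 1.22699506e+00,  3.20292539e-01,  1.56571966e+00, -3.74604527e-05,
        1.25737864e+00, -2.00139906e-02]), 'dq': array([-1.23485328e-03, -1.41049905e-03, -1.06739149e-05,  2.14475541e-04,
       -1.90281533e-03, -4.48114007e-04]), 'joint_efforts': array([ 3.26550500e-03, -4.12470889e+01, -2.31980485e+01,  7.31965899e-02,
        4.55380068e-02, -1.42082604e-04]), 'tcp_pos': array([0.18278378, 0.54462353, 0.21310414]), 'eef_rot': array([-1.45132046e-04,  1.61181590e-01,  9.86924357e-01, -8.87477284e-04]), 'wrist_force': array([-0.91678952,  0.53139786,  0.59149601]), 'ft_torque': array([-0.03857602, -0.03845512,  0.04296336]), 'grip_force': 0.0, 'finger_gap': 1.0017568634255405} 0.0188
scene {'mtx': array([[496.22132781,   0.        , 282.21515888],
       [  0.        , 496.22132781, 208.8758402 ],
       [  0.        ,   0.        ,   1.        ]]), 'k1': -0.15497105603739691, 'xyz': array([1.15065792, 0.522799  , 0.59472167]), 'attitude': array([-0.19144777,  0.37374609,  0.79680302, -0.43447275])}
top {'mtx': array([[500.67727047,   0.        , 277.1632968 ],
       [  0.        , 500.67727047, 213.89515258],
       [  0.        ,   0.        ,   1.        ]]), 'k1': -0.032131938162362164, 'xyz': array([0.3196791 , 0.00443272, 1.12859754]), 'attitude': array([ 0.06316744, -0.70312746,  0.70455452, -0.07228125])}
```

View pics/scene0.png

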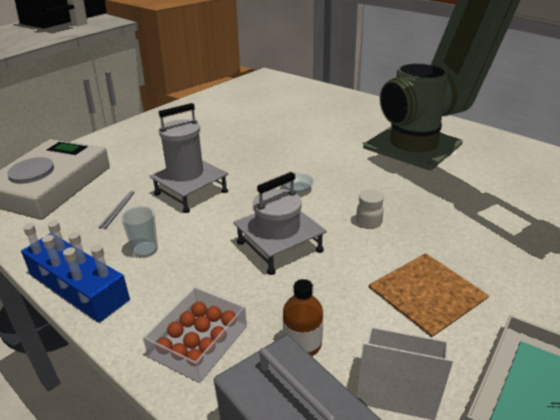

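View pics/top0.png

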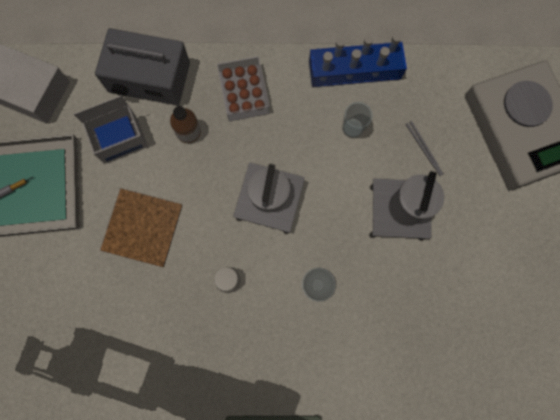

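The scene view shows the tall pot's bar at about (178,110), the short pot's bar at (276,183) and the mat at (428,292). In the top view they are at about (427,192), (270,185) and (142,228). The tall pot is the right-hand one from above. Next I'll segment and triangulate.

```bash
cat > h.py <<'E'
import numpy as np,cv2
from bench import env
from scipy.spatial.transform import Rotation as R
def rot(q): return R.from_quat(np.r_[q[1:],q[0]])
def rays(n,uv):
    c=env.camera_params(n); k=c["k1"]
    # drawn = slope*(1+k1 r^2)
    u=cv2.undistortPointsIter(np.float64(uv).reshape(-1,1,2),c["mtx"],np.array([k,0,0,0,0.]),None,None,(3,100,1e-12)).reshape(-1,2)
    return c["xyz"],rot(c["attitude"]).apply(np.c_[u,np.ones(len(u))])
def plane(n,uv,z):
    o,d=rays(n,uv); return o+d*((z-o[2])/d[:,2])[:,None]
def tri(ua,ub):
    o1,d1=rays("top",ua); o2,d2=rays("scene",ub); out=[]
    for a,b in zip(d1,d2):
        s=np.linalg.lstsq(np.c_[a,-b],o2-o1,rcond=None)[0]; p,q=o1+a*s[0],o2+b*s[1]
        out.append(np.r_[(p+q)/2,np.linalg.norm(p-q)])
    return np.array(out)
def project(n,P):
    c=env.camera_params(n); p=rot(c["attitude"]).inv().apply(np.atleast_2d(P)-c["xyz"]); s=p[:,:2]/p[:,2:]
    s=s*(1+c["k1"]*(s**2).sum(1,keepdims=True)); return s*[c["mtx"][0,0],c["mtx"][1,1]]+c["mtx"][:2,2]
def blob(mask,box=None):
    m=np.zeros(mask.shape,np.uint8)
    if box: x0,y0,x1,y1=box; m[y0:y1,x0:x1]=mask[y0:y1,x0:x1]
    else: m[:]=mask
    m=cv2.morphologyEx(m,cv2.MORPH_CLOSE,np.ones((3,3)))
    return max(cv2.findContours(m,0,1)[0],key=cv2.contourArea)
def cork(p):
    h=cv2.cvtColor(p,cv2.COLOR_RGB2HSV); return ((h[...,0]<20)&(h[...,1]>110)&(h[...,2]>60)).astype(np.uint8)
def black(p): return (p.max(2)<38).astype(np.uint8)
E
cat > m.py <<'E'
from h import *
np.set_printoptions(precision=4,suppress=True)
I={n:np.load(n+"0.npz")["p"] for n in("top","scene")}
for name,bt,bs in(("tall",(405,160,445,225),(150,95,205,125)),("short",(255,155,285,215),(250,165,305,200))):
    e={}
    for n,b in(("top",bt),("scene",bs)):
        c=blob(black(I[n]),b); r=cv2.minAreaRect(c); bp=cv2.boxPoints(r)
        l=sorted([(np.linalg.norm(bp[i]-bp[(i+1)%4]),i) for i in range(4)])[:2]
        ends=np.array([(bp[i]+bp[(i+1)%4])/2 for _,i in l]); e[n]=(r[0],ends); print(name,n,r,cv2.contourArea(c))
    print("centre",tri([e["top"][0]],[e["scene"][0]]))
    for q in(e["scene"][1],e["scene"][1][::-1]): print("ends",tri(e["top"][1],q))
C={}
for n,b in(("top",(90,180,190,275)),("scene",(360,245,500,340))):
    c=blob(cork(I[n]),b); C[n]=cv2.boxPoints(cv2.minAreaRect(c)) if n=="top" else cv2.approxPolyDP(cv2.convexHull(c),8,True)[:,0]
    print(n,C[n].tolist(),len(C[n]))
t=plane("top",C["top"],.008); s=plane("scene",C["scene"],.008)
print("mat top",t,t.mean(0),[np.linalg.norm(t[i]-t[i-1]) for i in range(4)]);print("mat scene",s,s.mean(0))
E
python3 m.py
```

```text
tall top ((426.94122314453125, 191.23529052734375), (7.761139392852783, 39.775840759277344), 14.03624439239502) 217.5
tall scene ((176.35247802734375, 109.86775970458984), (5.421050071716309, 34.181827545166016), 76.86598205566406) 143.5
centre [[ 0.5454 -0.2968  0.2003  0.0035]]
ends [[ 0.5532 -0.2739  0.2281  0.0588]
 [ 0.5378 -0.3173  0.1755  0.0696]]
ends [[ 0.5828 -0.3075  0.2016  0.0018]
 [ 0.5078 -0.2856  0.1996  0.0038]]
short top ((269.5, 181.5), (1.0, 3.0), 0.0) 1.0
short scene ((275.7069091796875, 182.51724243164062), (7.427812576293945, 38.438934326171875), 68.19859313964844) 233.0
centre [[0.577  0.0074 0.1452 0.0017]]
ends [[ 0.5662  0.0201  0.1625  0.0331]
 [ 0.5887 -0.0049  0.1286  0.0303]]
ends [[ 0.593  -0.0034  0.1315  0.0263]
 [ 0.5618  0.0187  0.1596  0.0296]]
top [[100.61611938476562, 249.291259765625], [119.27182006835938, 186.54026794433594], [180.93020629882812, 204.87115478515625], [162.27450561523438, 267.62213134765625]] 4
scene [[424, 254], [487, 295], [433, 335], [369, 286]] 4
mat top [[0.4566 0.3868 0.008 ]
 [0.6018 0.353  0.008 ]
 [0.5585 0.2094 0.008 ]
 [0.4154 0.2464 0.008 ]] [0.5081 0.2989 0.008 ] [np.float64(0.14636392412587337), np.float64(0.14911246396258798), np.float64(0.1499440795536567), np.float64(0.14781329255291473)]
mat scene [[0.4284 0.2473 0.008 ]
 [0.4631 0.3881 0.008 ]
 [0.6045 0.3542 0.008 ]
 [0.5698 0.2129 0.008 ]] [0.5165 0.3006 0.008 ]
```

Both bars check out: the tall one stands at z≈0.200 (0.203 expected) and the short one at 0.145 (0.148 expected). The tall bar's ends are 78 mm apart (80 expected). Next: triangulate the mat corners and work out the deltas.

```bash
cat > d.py <<'E'
import sys
from h import *
np.set_printoptions(precision=4,suppress=True)
def delta(P,ang):
    o=env.observe(); r=rot(o["eef_rot"]); y=np.r_[np.cos(ang),np.sin(ang),0]; z=np.r_[0,0,-1.]
    T=R.from_matrix(np.c_[np.cross(y,z),y,z])
    print("t",o["clock"],"tcp",o["tcp_pos"],"yang",np.arctan2(*r.as_matrix()[1::-1,1]),"rotvec",(r.inv()*T).as_rotvec(),"d(now)",r.inv().apply(P-o["tcp_pos"]),"d(target axes)",T.inv().apply(P-o["tcp_pos"]))
if __name__=="__main__": delta(np.array([float(v) for v in sys.argv[1:4]]),float(sys.argv[4]))
E
python3 - <<'E'
from h import *
np.set_printoptions(precision=4,suppress=True)
I={n:np.load(n+"0.npz")["p"] for n in("top","scene")}
c=blob(cork(I["top"]),(90,180,190,275)); a=cv2.approxPolyDP(cv2.convexHull(c),8,True)[:,0]; print(a.tolist())
s=np.array([[424,254],[487,295],[433,335],[369,286]])
P=plane("top",a,.008);S=plane("scene",s,.008)
i=[np.argmin(np.linalg.norm(P-q,axis=1)) for q in S]; t=tri(a[i],s); print(t,t.mean(0),P.mean(0))
E
python3 d.py .545 -.297 .30 1.286
```

```text
[[121, 190], [180, 205], [162, 265], [101, 249]]
[[ 0.4223  0.2467  0.0039  0.0032]
 [ 0.4578  0.3873  0.0036  0.0004]
 [ 0.5959  0.3515 -0.0014  0.0002]
 [ 0.561   0.2109  0.0004  0.0047]] [0.5093 0.2991 0.0016 0.0021] [0.5076 0.2983 0.008 ]
t 0.1 tcp [0.1828 0.5447 0.2132] yang 1.2469953025067333 rotvec [-0.0016 -0.     -0.039 ] d(now) [-0.6112 -0.6829 -0.0857] d(target axes) [-0.5841 -0.706  -0.0868]
```

```bash
echo '{"deltas":[[0,0,-0.05,0,0,-0.038],[0,0,-0.05,0,0,0]]}' | python3 shift.py
```

```text
clock: 0.3
tcp_pos: [0.1825, 0.5439, 0.313]
eef_rot: [-0.001, 0.142, 0.99, -0.003]
wrist_force: [0.7, 1.1, -0.3]
finger_gap: 1.001
grip_force: 0.0
```

```bash
echo '{"deltas":[[-0.031,-0.0375,0,0,0,0],[-0.031,-0.0375,0,0,0,0],[-0.031,-0.0375,0,0,0,0],[-0.031,-0.0375,0,0,0,0],[-0.031,-0.0375,0,0,0,0]]}' | python3 shift.py | head -2;  echo '{"deltas":[[-0.031,-0.0375,0,0,0,0],[-0.031,-0.0375,0,0,0,0],[-0.031,-0.0375,0,0,0,0],[-0.031,-0.0375,0,0,0,0],[-0.031,-0.0375,0,0,0,0]]}' | python3 shift.py|head -2;  echo '{"deltas":[[-0.031,-0.0375,0,0,0,0],[-0.031,-0.0375,0,0,0,0],[-0.031,-0.0375,0,0,0,0],[-0.031,-0.0375,0,0,0,0],[-0.031,-0.0375,0,0,0,0]]}' | python3 shift.py; python3 d.py .545 -.297 .30 1.286
python3 - <<'E'
from h import *
print(plane("top",[[426.94,191.24]],.207),plane("scene",[[176.35,109.87]],.203))
E
```

```text
clock: 0.8
tcp_pos: [0.279, 0.3196, 0.3136]
clock: 1.3
tcp_pos: [0.3747, 0.096, 0.3138]
clock: 1.8
tcp_pos: [0.4707, -0.1277, 0.3136]
eef_rot: [-0.0, 0.143, 0.99, 0.0]
wrist_force: [0.5, 1.9, -0.1]
finger_gap: 0.995
grip_force: 0.0
t 1.8 tcp [ 0.4707 -0.1277  0.3136] yang 1.2843634908674058 rotvec [ 0.0005 -0.0005 -0.0016] d(now) [-0.1191 -0.1414  0.0135] d(target axes) [-0.1189 -0.1416  0.0136]
[[ 0.54242494 -0.29328193  0.207     ]] [[ 0.54973459 -0.29361153  0.203     ]]
```

```bash
echo '{"deltas":[[-0.03,-0.035,0,0,0,0],[-0.03,-0.035,0,0,0,0],[-0.03,-0.035,0,0,0,0],[-0.029,-0.034,0,0,0,0],[0,0,0,0,0,0]]}' | python3 shift.py; python3 d.py .546 -.2945 .184 1.286
python3 - <<'E'
from h import *
p,d=env.grab_frame("scene"); cv2.imwrite("pics/s1.png",p[...,::-1])
E
```

```text
clock: 2.3
tcp_pos: [0.5466, -0.2972, 0.3111]
eef_rot: [-0.001, 0.144, 0.99, -0.0]
wrist_force: [0.9, 0.9, -0.3]
finger_gap: 0.997
grip_force: 0.0
t 2.3 tcp [ 0.5466 -0.2972  0.3111] yang 1.2808953326530568 rotvec [-0.0011 -0.002  -0.0051] d(now) [0.0011 0.0025 0.1271] d(target axes) [0.0013 0.0024 0.1271]
```

View pics/s1.png

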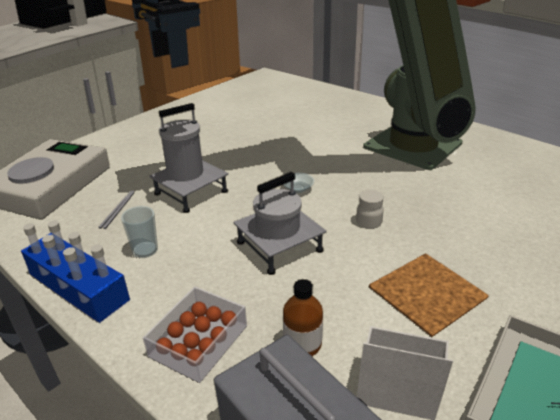

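The fingertip is at about (180,65), straight above the bar at (177,110). Going down.

```bash
echo '{"deltas":[[0,0.0025,0.03,0,0,0],[0,0,0.03,0,0,0],[0,0,0.025,0,0,0],[0,0,0.02,0,0,0],[0,0,0.01,0,0,0]]}' | python3 shift.py; echo '{"deltas":[[0,0,0.01,0,0,0],[0,0,0,0,0,0]]}' | python3 shift.py; python3 d.py .546 -.2945 .184 1.286
python3 - <<'E'
from h import *
p,d=env.grab_frame("scene"); cv2.imwrite("pics/s2.png",cv2.resize(p[60:230,90:290,::-1],None,fx=3,fy=3))
E
```

```text
clock: 2.85
tcp_pos: [0.5449, -0.2883, 0.1971]
eef_rot: [-0.002, 0.142, 0.99, 0.001]
wrist_force: [-0.3, -0.9, -0.5]
finger_gap: 0.999
grip_force: 0.0
clock: 3.05
tcp_pos: [0.5457, -0.2894, 0.1883]
eef_rot: [-0.001, 0.142, 0.99, 0.0]
wrist_force: [-0.7, 0.3, -0.4]
finger_gap: 1.004
grip_force: 0.0
t 3.05 tcp [ 0.5457 -0.2894  0.1883] yang 1.2854705063874923 rotvec [ 0.0005 -0.0015 -0.0005] d(now) [-0.0017 -0.0048  0.0043] d(target axes) [-0.0017 -0.0048  0.0043]
```

View pics/s2.png

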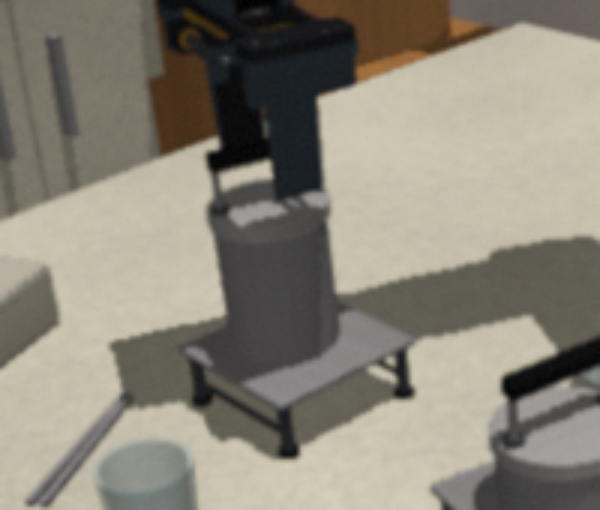

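The bar at crop (215–270,155) runs between the two open fingers, and the fingertips are above the lid. Closing gently.

```bash
echo '{"deltas":[[-0.002,-0.005,0.004,0,0,0],[0,0,0,0,0,0]]}' | python3 shift.py|head -2; echo '{"deltas":[[0,0,0,0,0,0],[0,0,0,0,0,0],[0,0,0,0,0,0],[0,0,0,0,0,0],[0,0,0,0,0,0]]}' | python3 shift.py 0.0 8;echo '{"deltas":[[0,0,0,0,0,0],[0,0,0,0,0,0],[0,0,0,0,0,0],[0,0,0,0,0,0]]}' | python3 shift.py 0.0 40
```

```text
clock: 3.3
tcp_pos: [0.5469, -0.2963, 0.1853]
clock: 3.8
tcp_pos: [0.5467, -0.2955, 0.185]
eef_rot: [0.0, 0.142, 0.99, 0.0]
wrist_force: [-0.7, 0.8, 0.3]
finger_gap: 0.59
grip_force: 0.0
clock: 4.2
tcp_pos: [0.5467, -0.2955, 0.1849]
eef_rot: [-0.0, 0.142, 0.99, 0.0]
wrist_force: [0.4, 0.3, -0.4]
finger_gap: 0.242
grip_force: 0.0
```

```bash
echo '{"deltas":[[0,0,0,0,0,0],[0,0,0,0,0,0],[0,0,0,0,0,0],[0,0,0,0,0,0],[0,0,0,0,0,0]]}' | python3 shift.py 0.0 40
```

```text
clock: 4.7
tcp_pos: [0.5467, -0.2956, 0.1849]
eef_rot: [0.0, 0.142, 0.99, 0.0]
wrist_force: [-0.3, -0.5, -0.4]
finger_gap: 0.147
grip_force: 40.0
```

Gap is 0.147 × 91 = 13.4 mm, so the bar is held. Lifting.

```bash
echo '{"deltas":[[0,0,-0.01,0,0,0],[0,0,-0.02,0,0,0],[0,0,-0.03,0,0,0],[0,0,-0.03,0,0,0],[0,0,-0.03,0,0,0]]}' | python3 shift.py; echo '{"deltas":[[0,0,-0.03,0,0,0],[0,0,-0.02,0,0,0],[0,0,-0.01,0,0,0],[0,0,0,0,0,0]]}' | python3 shift.py
python3 - <<'E'
from h import *
p,d=env.grab_frame("scene"); cv2.imwrite("pics/s3.png",p[...,::-1])
E
python3 d.py .512 .2995 .36 1.286
```

```text
clock: 5.2
tcp_pos: [0.5462, -0.295, 0.3057]
eef_rot: [-0.001, 0.142, 0.99, 0.001]
wrist_force: [0.8, -0.4, -5.6]
finger_gap: 0.155
grip_force: 40.0
clock: 5.6
tcp_pos: [0.5469, -0.2955, 0.3659]
eef_rot: [0.001, 0.142, 0.99, -0.0]
wrist_force: [-0.5, -0.3, -5.6]
finger_gap: 0.154
grip_force: 40.0
t 5.65 tcp [ 0.5465 -0.2953  0.3644] yang 1.2850958160645172 rotvec [ 0.0004 -0.0009 -0.0009] d(now) [0.2008 0.561  0.0048] d(target axes) [0.2003 0.5612 0.0044]
```

View pics/s3.png

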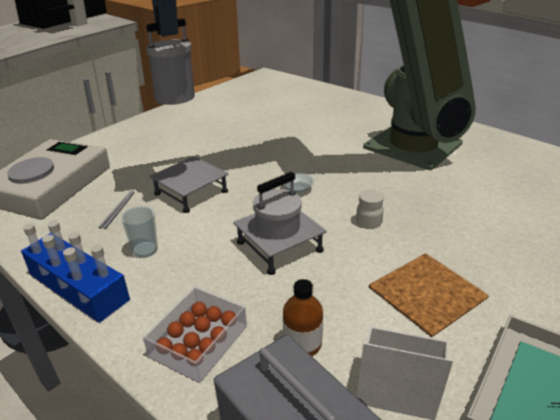

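The pot hangs upright at (170,75), the stand is empty, and the short pot is undisturbed. The measured weight of 5.5 N fits 0.55 kg. The underside is at about 0.23 m, clear of the short pot's bar. Carrying it to the mat.

```bash
echo '{"deltas":[[0.004,0.012,0,0,0,0],[0.009,0.025,0,0,0,0],[0.0125,0.035,0,0,0,0],[0.0125,0.035,0,0,0,0],[0.0125,0.035,0,0,0,0]]}' | python3 shift.py|head -2;echo '{"deltas":[[0.0125,0.035,0,0,0,0],[0.0125,0.035,0,0,0,0],[0.0125,0.035,0,0,0,0],[0.0125,0.035,0,0,0,0],[0.0125,0.035,0,0,0,0]]}' | python3 shift.py;echo '{"deltas":[[0.0125,0.035,0,0,0,0],[0.0125,0.035,0,0,0,0],[0.0125,0.035,0,0,0,0],[0.0125,0.035,0,0,0,0],[0.0125,0.035,0,0,0,0]]}' | python3 shift.py|head -2;echo '{"deltas":[[0.0125,0.035,0,0,0,0],[0.008,0.022,0,0,0,0],[0.004,0.012,0,0,0,0],[0,0,0,0,0,0]]}' | python3 shift.py
python3 d.py .512 .2995 .36 1.286
```

```text
clock: 6.15
tcp_pos: [0.5372, -0.1426, 0.3633]
clock: 6.65
tcp_pos: [0.5261, 0.0427, 0.3635]
eef_rot: [-0.002, 0.142, 0.99, 0.0]
wrist_force: [-0.0, -0.2, -4.4]
finger_gap: 0.153
grip_force: 40.0
clock: 7.15
tcp_pos: [0.5153, 0.2278, 0.3635]
clock: 7.55
tcp_pos: [0.512, 0.3004, 0.3635]
eef_rot: [-0.001, 0.141, 0.99, -0.001]
wrist_force: [0.2, -0.2, -4.9]
finger_gap: 0.149
grip_force: 40.0
t 7.55 tcp [0.512  0.3004 0.3635] yang 1.287381154292691 rotvec [-0.0016 -0.0021  0.0014] d(now) [-0.0002 -0.0009  0.0035] d(target axes) [-0.0002 -0.0009  0.0035]
```

Resting TCP height should be 0.185 − 0.042 = 0.143. I'll stop about 12 mm above the mat and look.

```bash
echo '{"deltas":[[0,0,0.02,0,0,0],[0,0,0.035,0,0,0],[0,0,0.035,0,0,0],[0,0,0.035,0,0,0],[0,0,0.035,0,0,0]]}' | python3 shift.py|head -2;echo '{"deltas":[[0,0,0.025,0,0,0],[0,0,0.015,0,0,0],[0,0,0.008,0,0,0],[0,0,0,0,0,0]]}' | python3 shift.py
python3 - <<'E'
from h import *
a=[]
for n in("scene","top"):
    p,d=env.grab_frame(n); np.savez(n+"1.npz",p=p,d=d); a.append((n,p))
o=a[0][1][140:360,330:530,::-1]; t=a[1][1][150:350,60:260,::-1]
o=cv2.resize(o,(400,440)); t=cv2.resize(t,(400,400))
cv2.imwrite("pics/s4.png",np.hstack([o,cv2.copyMakeBorder(t,0,40,0,0,0)]))
E
python3 d.py .512 .2995 .143 1.286
```

```text
clock: 8.05
tcp_pos: [0.5127, 0.2971, 0.2037]
clock: 8.45
tcp_pos: [0.5125, 0.2977, 0.1561]
eef_rot: [-0.001, 0.143, 0.99, -0.001]
wrist_force: [-0.1, 0.5, -4.5]
finger_gap: 0.15
grip_force: 40.0
t 8.55 tcp [0.5136 0.2988 0.1579] yang 1.2843971225573134 rotvec [ 0.001   0.0013 -0.0016] d(now) [0.0017 0.0002 0.0149] d(target axes) [0.0017 0.0002 0.0149]
```

View pics/s4.png

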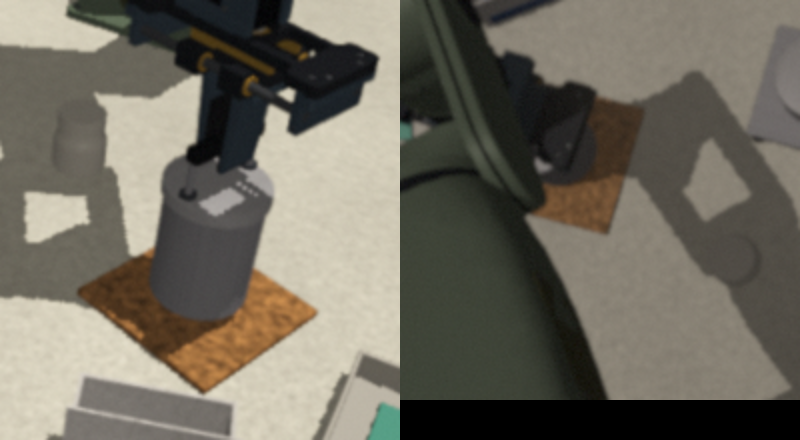

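The pot hangs upright just above the mat: base edge at about (200,318) in the left crop, mat corners at (80,290), (205,390) and (318,312). I'll fit the underside's circle against the mat in this same view.

```bash
cat > c.py <<'E'
import sys
from h import *
from scipy.optimize import least_squares
np.set_printoptions(precision=4,suppress=True)
p=np.load(sys.argv[1])["p"]; z=float(sys.argv[2])
quad=np.array([[424,254],[487,295],[433,335],[369,286]])
S=plane("scene",quad,.008); print("mat(scene)",S.mean(0))
m=cv2.morphologyEx(cork(p),cv2.MORPH_CLOSE,np.ones((3,3)))
pts=[]
for c in range(408,451):
    col=np.where(m[270:330,c])[0]
    if len(col): pts.append((c,270+col[0]-.5))     # lowest pot pixel = first cork below
pts=np.array(pts); P=plane("scene",pts,z)[:,:2]
f=least_squares(lambda q:np.hypot(*(P-q[:2]).T)-.042,P.mean(0)+[-.02,-.02],loss="soft_l1",f_scale=.002)
print("pts",pts[::6].tolist()); print("pot base centre(scene)",f.x,"rms",np.sqrt((f.fun**2).mean()))
E
python3 c.py scene1.npz .0229
```

```text
mat(scene) [0.5165 0.3006 0.008 ]
pts [[408.0, 289.5], [414.0, 295.5], [420.0, 297.5], [426.0, 299.5], [432.0, 300.5], [438.0, 299.5], [444.0, 298.5], [450.0, 293.5]]
pot base centre(scene) [0.5153 0.298 ] rms 0.0007274255661666367
```

In the same view the pot is within 3 mm of the mat's centre and the fit rms is 0.7 mm. I'll correct by 3 mm and lower slowly until the weight is taken.

```bash
echo '{"deltas":[[0,0.003,0.004,0,0,0],[0,0,0.004,0,0,0],[0,0,0.003,0,0,0],[0,0,0.002,0,0,0],[0,0,0,0,0,0]]}' | python3 shift.py; echo '{"deltas":[[0,0,0.001,0,0,0],[0,0,0,0,0,0]]}' | python3 shift.py
```

```text
clock: 9.05
tcp_pos: [0.5136, 0.3019, 0.1436]
eef_rot: [-0.0, 0.142, 0.99, -0.0]
wrist_force: [-0.8, 0.2, -5.1]
finger_gap: 0.15
grip_force: 40.0
clock: 9.25
tcp_pos: [0.5138, 0.302, 0.1429]
eef_rot: [-0.0, 0.142, 0.99, 0.0]
wrist_force: [-0.4, -0.0, -5.2]
finger_gap: 0.15
grip_force: 40.0
```

```bash
echo '{"deltas":[[0,0,0.001,0,0,0],[0,0,0,0,0,0]]}' | python3 shift.py|sed -n '2p;4p'; echo '{"deltas":[[0,0,0.0007,0,0,0],[0,0,0,0,0,0]]}' | python3 shift.py|sed -n '2p;4p'
```

```text
tcp_pos: [0.514, 0.302, 0.1428]
wrist_force: [-1.8, -1.3, 0.0]
tcp_pos: [0.5141, 0.302, 0.1428]
wrist_force: [-2.7, -1.7, 6.0]
```

The mat carries the load: the wrist force went from −5 N to +6 N. Easing off slightly, then releasing.

```bash
echo '{"deltas":[[0,0,-0.0008,0,0,0],[0,0,0,0,0,0]]}' | python3 shift.py|sed -n '2p;4p'; echo '{"deltas":[[0,0,0,0,0,0],[0,0,0,0,0,0],[0,0,0,0,0,0],[0,0,0,0,0,0],[0,0,0,0,0,0]]}' | python3 shift.py 0.7; echo '{"deltas":[[0,0,0,0,0,0],[0,0,0,0,0,0],[0,0,0,0,0,0]]}' | python3 shift.py|tail -3
python3 - <<'E'
from h import *
p,d=env.grab_frame("scene"); np.savez("scene2.npz",p=p); cv2.imwrite("pics/s5.png",cv2.resize(p[120:360,330:530,::-1],(500,600)))
E
python3 c.py scene2.npz .008
```

```text
tcp_pos: [0.514, 0.302, 0.1428]
wrist_force: [-2.1, -1.6, 4.8]
clock: 10.35
tcp_pos: [0.5139, 0.3021, 0.1419]
eef_rot: [-0.0, 0.142, 0.99, 0.0]
wrist_force: [0.2, 0.1, 0.2]
finger_gap: 0.559
grip_force: 0.0
wrist_force: [0.9, 0.4, 0.2]
finger_gap: 0.702
grip_force: 0.0
mat(scene) [0.5165 0.3006 0.008 ]
pts [[408.0, 296.5], [414.0, 302.5], [420.0, 305.5], [426.0, 306.5], [432.0, 307.5], [438.0, 306.5], [444.0, 305.5], [450.0, 301.5]]
pot base centre(scene) [0.5154 0.3005] rms 0.0006579155524393275
```

View pics/s5.png

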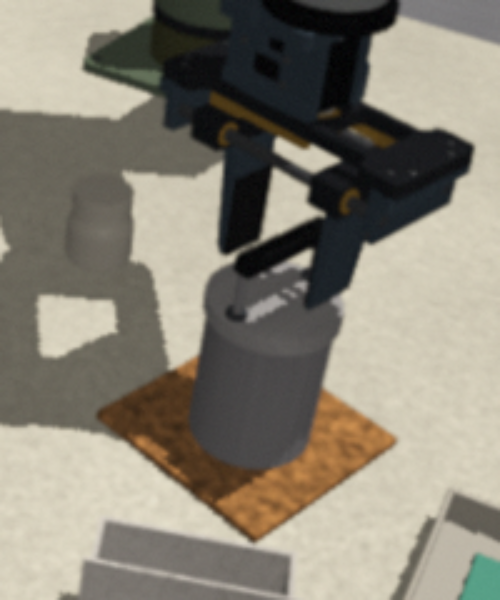

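The pot stands upright on the mat, with its base edge at about (250,465) in the crop, within about 1 mm of the centre. The fingers are open clear of the bar. Backing straight up.

```bash
echo '{"deltas":[[0,0,-0.01,0,0,0],[0,0,-0.025,0,0,0],[0,0,-0.04,0,0,0],[0,0,-0.04,0,0,0],[0,0,-0.03,0,0,0]]}' | python3 shift.py; echo '{"deltas":[[0,0,-0.015,0,0,0],[0,0,0,0,0,0],[0,0,0,0,0,0]]}' | python3 shift.py|sed -n '2p;4p'
python3 - <<'E'
from h import *
p,d=env.grab_frame("scene"); np.savez("scene3.npz",p=p); cv2.imwrite("pics/s6.png",p[...,::-1])
E
python3 c.py scene3.npz .008
```

```text
clock: 11.2
tcp_pos: [0.5143, 0.3022, 0.2908]
eef_rot: [0.002, 0.142, 0.99, 0.001]
wrist_force: [0.6, 0.7, -0.6]
finger_gap: 0.701
grip_force: 0.0
tcp_pos: [0.5136, 0.3018, 0.302]
wrist_force: [-0.1, 0.3, 0.0]
mat(scene) [0.5165 0.3006 0.008 ]
pts [[408.0, 269.5], [414.0, 302.5], [420.0, 304.5], [426.0, 306.5], [432.0, 307.5], [438.0, 306.5], [444.0, 305.5], [450.0, 301.5]]
pot base centre(scene) [0.5147 0.3004] rms 0.0030614729010598985
```

View pics/s6.png

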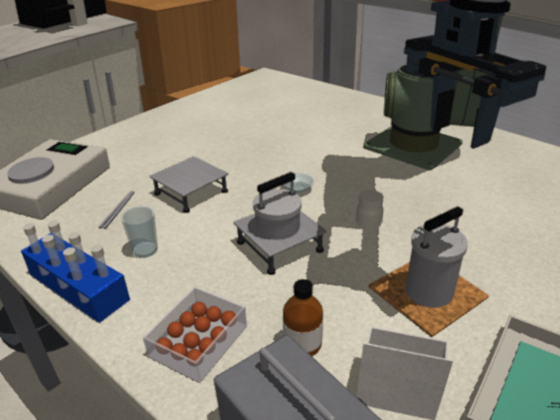

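The tall pot stands upright at (435,265) in the middle of the mat, the short pot at (277,213) has not moved, and the gripper is clear.

```bash
python3 -c "
from bench import env
print(env.finish_job())"
```

```text
the job is handed in; nothing more can be done
None
```

The tall pot stands upright in the middle of the cork mat, about 1 mm off centre as measured, and was resting there before I let go; the short pot was left alone, and I handed the job in at about 11.5 s.

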